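Clamp a vacuum pipe joint

TASK

The vacuum pipe on the packing bench has its two flanged ends face to face, but the hinged clamp ring stands open. Swing the front half of the ring round the flanges until its pad bears on them, then swing the latch lever over so that its pin hooks behind the ring's lug and turn it by feel until the ring is wedged firmly tight. Do not overtighten or knock the pipe, and let go without disturbing the things around it.

Things in the scene. Friction and masses are not known exactly. Their poses are not given: they have to be found in the camera images.
- stand: Steel lower pipe upright on a screwed-down foot (130 x 120 x 12 mm), fixed. Origin: centre of the foot's pipe, at bench level; z up along the pipe. Its flange (60 mm across, top face 96 mm up) carries the rear (+x) half of the aluminium clamp ring (88 mm outside, 24 mm tall, its top 108 mm up). The ring's hinge is on the stand's +y side, its latch on the -y side, and the front half opens towards -x.
- upper_pipe: Fixed steel upper pipe: 60 mm flange, 8 mm thick, resting on the lower flange, then a 32 mm elbow running off over the stand's +x side (top 156 mm up) to a grey filter canister 90 mm across (top 156 mm up). Origin: centre of the underside of its flange. Fitted up to 1.6 mm off the lower pipe's axis, so where the ring meets it differs each time.
- jaw (a joint): Hinge of the ring's front half, vertical axis, rad: 0 is closed, grows as it opens (clockwise from above), starts 0.7 to 1.35. Stays where it is left (friction about 1 N at the knob). Its rubber pad meets the flanges somewhere between -0.045 and 0.045 and resists firmly from there; push it home with about 8 N.
- hinge (a point): Point on the axis of the ring's hinge, at the height to grip the jaw's knob (130 mm above the bench). Fixed to the stand; axes as the stand's.
- jaw_knob (a point): Grip point of the upright black knob of the ring's front half: a freely revolving round sleeve, 14 mm across, from 108 to 150 mm above the bench, point at 130 mm; 75 mm from the hinge axis. Its direction from the hinge turns with the joint.
- latch (a joint): Vertical pivot of the latch lever, rad: 0 fully open, starts 0 to 0.4, grows as it closes (clockwise from above; knob goes from the stand's -y to its -x side). With the jaw shut its pin meets the lug's wedge at about 1.3 or later and is tight somewhere from 1.5 to 2.45. Swings free at 2 N at the knob; tight is 7 to 11 N along its path, over 15 N strains the pipe. It holds when let go.
- pivot (a point): Point on the axis of the latch lever, at the height to grip its knob (134 mm above the bench). Fixed to the stand; axes as the stand's.
- latch_knob (a point): Grip point of the upright black knob on the end of the latch lever: a freely revolving round sleeve, 14 mm across, from 119 to 152 mm above the bench, point at 134 mm; 58 mm from the pivot axis.
- parts_bin: Bystander: loose open blue bin, 200 x 140 x 80 mm. Origin: centre of its underside.
- screwdriver: Bystander: loose screwdriver lying on the bench.
- spare_ring: Bystander: loose flat aluminium ring, 60 mm across, 10 mm high, on the bench on the stand's +y side. Origin: centre of its underside.
- jar: Bystander: loose white jar, 60 mm across, 90 mm high. Origin: centre of its underside.

How it is judged:
By the outcome, as a careful person would: the job done as asked, in the order asked, and still so for the second after the job is handed in, with the robot touching nothing.
It also fails if it takes over 72 s, if anything falls off the work surface, if the arm or the gripper's body presses on something with over 40 N, if the wrist force passes 120 N, or if a joint passes its speed limit or range.

ROBOT

A 6-joint arm with a two-finger parallel gripper is mounted at the origin on the work surface. World frame = base frame: x ahead of the robot, y to its left, z up, the work surface at z = 0. Lengths are in m, angles in degrees, forces in N, time in s.
With the tool pointing down it reaches from about 0.3 to 0.75 m from the base axis. Payload 8.5 kg.
Tool frame: the origin (TCP) lies on the centre line of the jaws, within the pads' length; the fingertips stand 14 mm ahead of it and the grasp point (between the pads) lies 5 mm behind it; z points along the fingers, y is the direction in which the jaws open and shut (so a half turn about z gives the same grasp; the last joint's range is limited). The gripper opens to 85 mm and grips with 20 to 120 N. Pads are 22 mm wide; open, the fingers measure 114 mm over their backs; the gripper's body (76 mm by 85 mm) begins 54 mm behind the grasp point. The pads swing forward as they close: fully open they stand 13 mm farther back than shut.
Start: joints at [-12.336, 21.807, 74.336, -0, 83.858, -12.336], TCP at [0.55, 0, 0.245] pointing down, gripper open.
Joint ranges: [-178.18, 178.18], [-50.72, 133.34], [12.68, 142.11], [-81.47, 261.47], [9.98, 163.14], [-165.26, 165.26]. Speed limits (degrees/s): [136.94, 136.94, 180, 180, 180, 180].

INTERFACE

Orientations are given as a 3x3 rotation matrix whose columns are the frame's x, y, z axes.
In Python, from rig import env, optics, order, finder gives the robot as it stands.
- The arm moves only by the tool play_rows, never from a script. Its argument "commands" is a list of rows, each an object of numbers: "grip": the closure, from -1 (fully open) to 1 (shut); "x", "y", "z": the shift along the tool's x, y, z in m; "rx", "ry", "rz": the turn, a rotation vector about the tool's x, y, z in rad. A call has 1 to 12 rows; each row shifts and turns the commanded pose from where the row before left it, along the tool's axes as they then stand; what a row does not reach is not made up. A row lasts 1/8 s, in which the tool goes at most 62.5 mm and 10.7 degrees, less where a joint would pass 70% of its speed; a pose out of reach is approached as far as the arm can. A call is refused whole if a number of a shift passes 0.0625 or a number of a turn 0.188, either way. A call with a gripper value outside its range is refused whole. The fingers move at their own pace and stop on an object; "squeeze" is the grip in N (left out, the last holds). Time passes only in rows, so rows that do not move let the fingers close. It gives the time, the measured TCP pose, the force and the opening at its end, in the units of the state.
- env.observe(): the state, without advancing time (a new reading comes with each control period).
- optics.get_image(name): name is "scene" or "side" or "wrist"; returns a dict with "color" (400x640x3 uint8, blue, green, red), "range_z" (400x640 float32, m along the optical axis (not along the pixel's ray), 0 where there is no reading), "fov_y" (degrees; the focal length in pixels is half the picture's height over the tangent of half this angle, whatever the lens; pixels are square), "cx", "cy" (the principal point, pixels), "cam_to_world" (4x4, takes a point from camera to world coordinates). Camera axes: x right, y down, z forward; pixel columns grow to the right and rows downward; lengths in m; the calibration is good to about 2 mm. A picture is of the moment at which its call begins.
- order.close_job(): hands the job in, once; it reports no verdict.
Trained networks look in the newest picture that a camera, given by its name, has taken for a name from the list of things; names that differ only in an ending like _2 or _b are one class to them, and where a whole thing is asked for, a point or a joint stands for the part that bears it (a point fixed in the world has none). Each returns a list of dicts, best first, with "conf" (0 to 1); they miss things now and then, are a little off and sometimes report something else, mostly with a low value. They report only what shows in the picture. A call takes as long as a camera call.
- finder.boxes_of(camera, thing): "point" ([x, y, z] in m, in world coordinates, good to about 4 mm: the middle of the surface that is visible of it).
The state is a dict: "time_s": time; "q": joint angles; "qvel": joint speeds; "joint_efforts": joint torques, N m; "position": TCP position; "tool_rot": TCP orientation; "ft_force": force on the tool from outside, world axes, zero at the start; "wrist_torque": the same for the moment, N m; "grip_width": finger opening in m.
Only numpy, scipy, OpenCV 4.12 (cv2) and the standard library are available. Lean on these libraries where they do the work, as an engineer would, in place of code of your own. Each camera call takes 0.05 s, during which the arm holds its last target.

## Working session

There is one attempt and no reset: what is moved stays moved. The work goes in short steps, Python scripts to look and compute and a tool call to move; the robot and the scene stay as the last step left them, time stands still between calls to the robot, and variables do not carry over. Pictures are saved under pics/ and viewed, and the job is handed in when it is done.

Besides the shell and the picture viewer there is one more tool, called after "Emit:" as name(argument=value, ...) on one line, values as JSON. play_rows: Moves the arm, as the interface text tells. Its arguments: {"type":"object","properties":{"commands":{"type":"array"},"squeeze":{"type":"number"}},"required":["commands"]}

```bash
mkdir -p pics; ls
cat > h.py <<'E'
import numpy as np,cv2
from rig import env,optics,order,finder
def cap(n,tag):
    im=optics.get_image(n); cv2.imwrite(f'pics/{tag}.png',im['color']); return im
def w(im,u,v,d=None):
    f=200/np.tan(np.radians(im['fov_y']/2)); d=im['range_z'][int(v),int(u)] if d is None else d
    return (im['cam_to_world']@np.array([(u-im['cx'])/f*d,(v-im['cy'])/f*d,d,1]))[:3]
def cloud(im):
    f=200/np.tan(np.radians(im['fov_y']/2)); d=im['range_z'];v,u=np.mgrid[:400,:640]
    P=np.stack([(u-im['cx'])/f*d,(v-im['cy'])/f*d,d,np.ones_like(d)],-1)@im['cam_to_world'].T
    P=P[...,:3]; P[d==0]=np.nan; return P
E
python3 - <<'E'
from h import *
for n in ['scene','side','wrist']:
    im=cap(n,n+'0'); np.savez(f'{n}0.npz',**im)
    print(n,im['cam_to_world'][:3,3].round(3),im['fov_y'])
    for t in ['stand','upper_pipe','jaw','jaw_knob','latch','latch_knob','parts_bin','screwdriver','spare_ring','jar']:
        print(t,[(np.round(b['point'],3).tolist(),round(b['conf'],2)) for b in finder.boxes_of(n,t)[:2]])
print(env.observe())
E
```

```text
pics
scene [1.139 0.067 1.199] 48.78927149249136
stand [([0.578, 0.039, 0.098], 0.87)]
upper_pipe [([0.706, 0.084, 0.147], 0.58), ([0.554, 0.221, 0.009], 0.28)]
jaw [([0.471, 0.09, 0.11], 0.93)]
jaw_knob [([0.476, 0.091, 0.111], 0.65)]
latch [([0.607, -0.031, 0.117], 0.59), ([0.392, -0.516, 0.028], 0.48)]
latch_knob [([0.607, -0.033, 0.119], 0.55)]
parts_bin [([0.56, 0.492, 0.015], 0.85), ([0.468, 0.089, 0.109], 0.75)]
screwdriver [([0.391, -0.514, 0.028], 0.8)]
spare_ring [([0.581, 0.038, 0.1], 0.75), ([0.548, 0.223, 0.01], 0.49)]
jar [([0.611, -0.396, 0.073], 0.94)]
side [0.368 0.908 0.812] 51.386157507938854
stand [([0.548, 0.084, 0.026], 0.89)]
upper_pipe [([0.67, 0.114, 0.113], 0.91)]
jaw [([0.478, 0.112, 0.107], 0.61), ([0.386, -0.511, 0.017], 0.27)]
jaw_knob [([0.477, 0.109, 0.111], 0.83)]
latch [([0.613, -0.04, 0.123], 0.65)]
latch_knob [([0.612, -0.037, 0.125], 0.46)]
parts_bin [([0.583, 0.443, 0.008], 0.62)]
screwdriver [([0.385, -0.507, 0.017], 0.53)]
spare_ring [([0.552, 0.231, 0.013], 0.77), ([0.544, 0.087, 0.025], 0.61)]
jar [([0.599, -0.384, 0.04], 0.65)]
wrist [0.55  
[... 480 characters left out ...]
       8.38552117e+01, -1.23361028e+01]), 'qvel': array([-0.00801392,  0.12595096,  0.04288347,  0.05682883, -0.0608618 ,
        0.0183557 ]), 'joint_efforts': array([ 1.64062944e-04, -4.48325980e+01, -2.31462693e+01, -1.88734061e-04,
        5.43548631e-04,  7.81867797e-07]), 'position': array([5.49979322e-01, 2.50311455e-06, 2.45296708e-01]), 'tool_rot': array([[-2.31421281e-05,  9.99999999e-01, -2.63163624e-05],
       [ 9.99999999e-01,  2.31414651e-05, -2.51906835e-05],
       [-2.51900745e-05, -2.63169454e-05, -9.99999999e-01]]), 'ft_force': array([-0.11704367,  0.08744395,  0.08757823]), 'wrist_torque': array([-0.01646562,  0.04364966, -0.02189298]), 'grip_width': 0.08545599915320065}
```

View images.

View pics/wrist0.png

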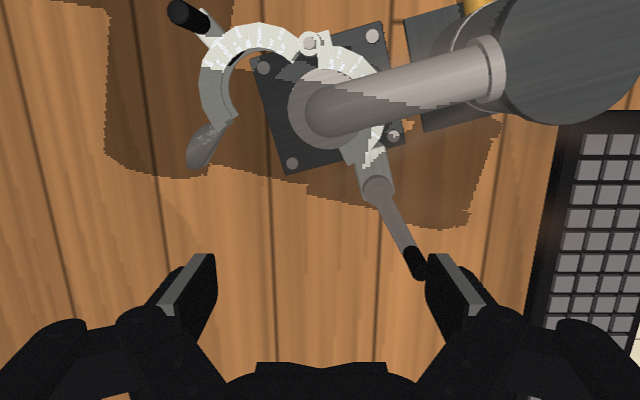

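View pics/scene0.png

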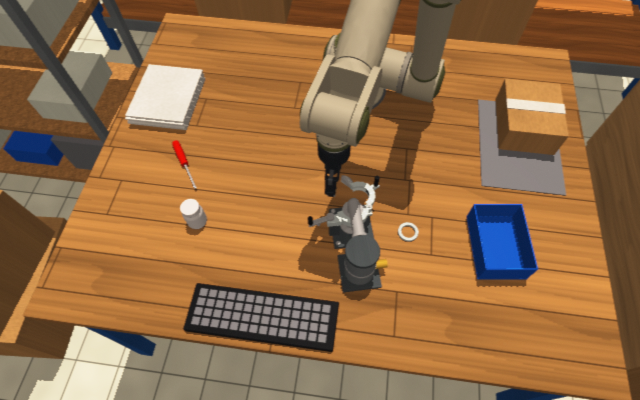

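View pics/side0.png

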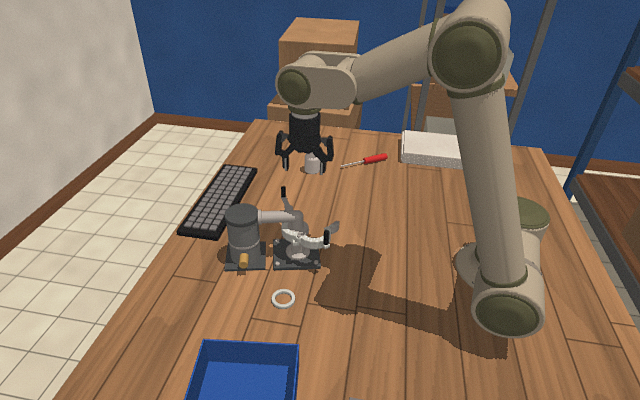

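```bash
python3 - <<'E'
from h import *
im=dict(np.load('wrist0.npz')); P=cloud(im)
for n,(u,v) in dict(jk=(176,8),jk2=(188,14),jk3=(200,20),hinge=(310,43),b1=(264,68),b2=(372,37),b3=(393,135),b4=(292,163),piv=(378,188),lk=(408,253),lk2=(412,262),lk3=(420,274),lug=(205,150),c=(300,100),canis=(580,60)).items(): print(n,P[v,u].round(4))
# cluster by region
for nm,(u0,u1,v0,v1),(z0,z1) in [('jk',(160,230,0,50),(.143,.156)),('lk',(395,440,235,285),(.143,.158)),('jkall',(160,215,0,40),(.115,.156)),('lkall',(395,440,240,285),(.121,.158))]:
    Q=P[v0:v1,u0:u1].reshape(-1,3); Q=Q[(Q[:,2]>z0)&(Q[:,2]<z1)]
    print(nm,len(Q),Q.mean(0).round(4),Q.min(0).round(4),Q.max(0).round(4))
f=200/np.tan(np.radians(im['fov_y']/2));print(f,im['cx'],im['cy'],im['cam_to_world'])
E
python3 -c "
import cv2;a=cv2.imread('pics/wrist0.png')[0:290,150:440];cv2.imwrite('pics/wrist0z.png',cv2.resize(a,None,fx=2,fy=2))"
```

```text
jk [0.467  0.1162 0.1483]
jk2 [0.4736 0.113  0.1487]
jk3 [0.4741 0.113  0.1288]
hinge [0.5424 0.1014 0.1126]
b1 [0.4959 0.0896 0.0165]
b2 [0.597  0.1164 0.0184]
b3 [0.622  0.0262 0.0164]
b4 [ 0.5202 -0.0024  0.016 ]
piv [0.5919 0.0014 0.1218]
lk [ 0.6154 -0.0472  0.1301]
lk2 [ 0.6153 -0.0478  0.1433]
lk3 [ 0.6192 -0.0527  0.1516]
lug [0.4621 0.0269 0.1064]
c [0.5344 0.0634 0.1028]
canis [0.6985 0.0876 0.1562]
jk 553 [0.4688 0.1136 0.1486] [0.4612 0.1074 0.1432] [0.4749 0.1208 0.1524]
lk 297 [ 0.618  -0.0503  0.1496] [ 0.6131 -0.0581  0.1431] [ 0.6254 -0.045   0.1533]
jkall 914 [0.4703 0.1129 0.1412] [0.4612 0.1072 0.115 ] [0.4749 0.1208 0.1524]
lkall 574 [ 0.6178 -0.049   0.1414] [ 0.613  -0.0581  0.121 ] [ 0.6257 -0.0448  0.1533]
355.2783202760812 320.84675797943873 192.4270919266042 [[ 9.99999936e-01 -3.53260099e-04 -5.61291663e-05  5.49805553e-01]
 [-3.54437384e-04 -9.57507846e-01 -2.88407002e-01  7.37237324e-02]
 [ 4.81385687e-05  2.88407003e-01 -9.57507910e-01  3.73290858e-01]
 [ 0.00000000e+00  0.00000000e+00  0.00000000e+00  1.00000000e+00]]
```

View pics/wrist0z.png

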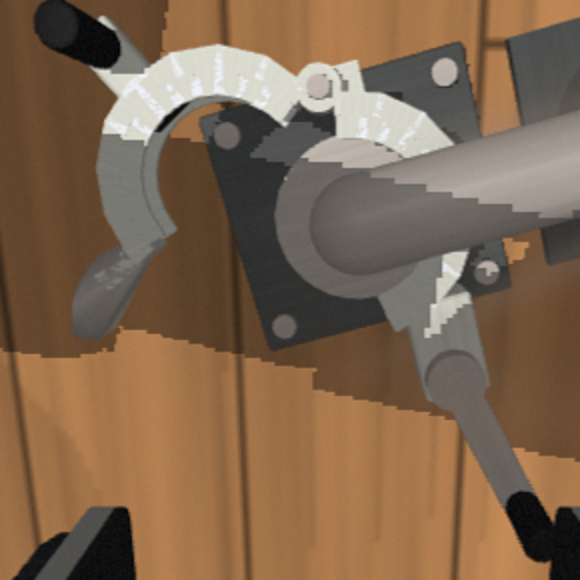

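Emit:
play_rows(commands=[{"x": 0.028,"y": -0.02,"rz": 0.131,"grip": 0.1},{"x": 0,"y": 0,"rz": -0.131},{"x": 0.029,"y": -0.0205},{"x": 0.0285,"y": -0.0205},{"x": 0.0285,"y": -0.021},{"rz": 0.131},{"rz": 0.131},{"rz": 0.131},{"rz": 0.131},{},{}], squeeze=40)

```text
invalid input at $.commands[0]: expected keys grip, x, y, z, rx, ry, rz
```

Run:
```python
from h import *
im=cap('wrist','wrist1'); np.savez('wrist1.npz',**im)
s=env.observe(); print(s['time_s'],s['position'],s['tool_rot'].round(3),s['ft_force'].round(2),s['grip_width'])
```

```text
1.7 [ 5.49985172e-01 -1.23081360e-05  2.45314478e-01] [[ 0.  1.  0.]
 [ 1. -0.  0.]
 [ 0.  0. -1.]] [0.56 0.2  0.65] 0.08552485414967341
```

View pics/wrist1.png

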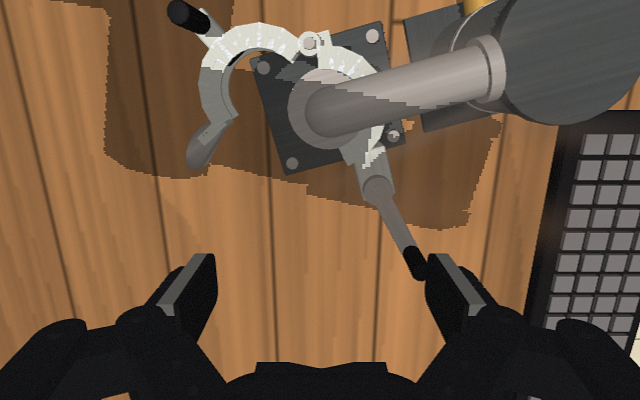

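All keys are needed in each row; the picture is unchanged (jaw knob at about 180,12).

Emit:
play_rows(commands=[{"grip": 0.1,"x": 0.0285,"y": -0.0205,"z": 0,"rx": 0,"ry": 0,"rz": 0},{"grip": 0.1,"x": 0.0285,"y": -0.0205,"z": 0,"rx": 0,"ry": 0,"rz": 0},{"grip": 0.1,"x": 0.0285,"y": -0.0205,"z": 0,"rx": 0,"ry": 0,"rz": 0},{"grip": 0.1,"x": 0.0285,"y": -0.0205,"z": 0,"rx": 0,"ry": 0,"rz": 0},{"grip": 0.1,"x": 0,"y": 0,"z": 0,"rx": 0,"ry": 0,"rz": 0.131},{"grip": 0.1,"x": 0,"y": 0,"z": 0,"rx": 0,"ry": 0,"rz": 0.131},{"grip": 0.1,"x": 0,"y": 0,"z": 0,"rx": 0,"ry": 0,"rz": 0.131},{"grip": 0.1,"x": 0,"y": 0,"z": 0,"rx": 0,"ry": 0,"rz": 0.131},{"grip": 0.1,"x": 0,"y": 0,"z": 0,"rx": 0,"ry": 0,"rz": 0}], squeeze=40)

```text
time_s: 2.82
position: [0.468, 0.114, 0.2454]
tool_rot: [[0.499, 0.866, 0.0], [0.866, -0.499, 0.0], [0.0, 0.0, -1.0]]
ft_force: [0.8, 0.1, -0.9]
grip_width: 0.0382
```

Run:
```python
from h import *
im=cap('wrist','wrist2'); np.savez('wrist2.npz',**im)
s=env.observe(); print(s['time_s'],s['position'],s['tool_rot'].round(3),s['ft_force'].round(2),s['grip_width'])
```

```text
2.875 [0.46795769 0.11400261 0.24534307] [[ 0.498  0.867 -0.   ]
 [ 0.867 -0.498  0.   ]
 [ 0.    -0.    -1.   ]] [-0.45 -0.62 -0.55] 0.03792217889052515
```

View pics/wrist2.png

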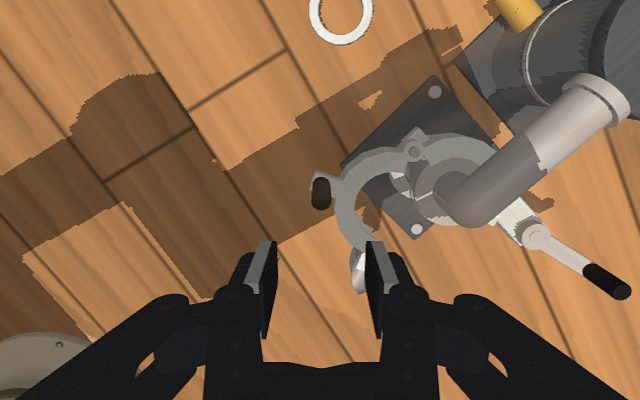

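Run:
```python
from h import *
im=dict(np.load('wrist2.npz')); P=cloud(im)
def ext(u0,u1,v0,v1,z0,z1):
    Q=P[v0:v1,u0:u1].reshape(-1,3); Q=Q[(Q[:,2]>z0)&(Q[:,2]<z1)]
    m=(Q.min(0)+Q.max(0))/2; print(len(Q),m.round(4),Q.mean(0).round(4),np.ptp(Q,axis=0).round(4))
ext(305,340,170,215,.145,.156); ext(580,640,255,305,.146,.158)
print('hinge',P[151,414],P[153,416],'piv',P[235,536], 'b',P[92,434],P[229,416])
```

```text
331 [0.4677 0.1147 0.1481] [0.4681 0.1152 0.149 ] [0.0134 0.0134 0.0061]
360 [ 0.6195 -0.0517  0.1495] [ 0.6191 -0.0502  0.1502] [0.0135 0.0146 0.0069]
hinge [0.54115251 0.10291761 0.11172038] [0.54194516 0.10049551 0.11063154] piv [ 5.92822321e-01 -2.07047669e-04  1.21128039e-01] b [0.59620382 0.11799983 0.01660622] [ 0.51936473 -0.00216307  0.01711511]
```

Emit:
play_rows(commands=[{"grip": 0.1,"x": 0,"y": 0,"z": 0.03,"rx": 0,"ry": 0,"rz": 0},{"grip": 0.1,"x": 0,"y": 0,"z": 0.03,"rx": 0,"ry": 0,"rz": 0},{"grip": 0.1,"x": 0,"y": 0,"z": 0.03,"rx": 0,"ry": 0,"rz": 0},{"grip": 0.1,"x": 0,"y": 0,"z": 0.024,"rx": 0,"ry": 0,"rz": 0},{"grip": 0.1,"x": 0,"y": 0,"z": 0,"rx": 0,"ry": 0,"rz": 0},{"grip": 1,"x": 0,"y": 0,"z": 0,"rx": 0,"ry": 0,"rz": 0},{"grip": 1,"x": 0,"y": 0,"z": 0,"rx": 0,"ry": 0,"rz": 0},{"grip": 1,"x": 0,"y": 0,"z": 0,"rx": 0,"ry": 0,"rz": 0},{"grip": 1,"x": 0,"y": 0,"z": 0,"rx": 0,"ry": 0,"rz": 0},{"grip": 1,"x": 0,"y": 0,"z": 0,"rx": 0,"ry": 0,"rz": 0}], squeeze=30)

```text
time_s: 4.12
position: [0.4682, 0.1141, 0.1324]
tool_rot: [[0.5, 0.866, 0.002], [0.866, -0.5, 0.0], [0.001, 0.001, -1.0]]
ft_force: [-2.5, 0.4, 6.1]
grip_width: 0.0132
```

```bash
cat > arc.py <<'E'
import numpy as np,sys,json
# cx cy r a0 step n yaw_of_tool_x(deg)
cx,cy,r,a0,st,n,yx=map(float,sys.argv[1:8])
a=np.radians(a0+st*np.arange(int(n)+1)); p=np.c_[cx+r*np.cos(a),cy+r*np.sin(a)]
yx=np.radians(yx); X=np.array([np.cos(yx),np.sin(yx)]); Y=np.array([np.sin(yx),-np.cos(yx)])
for d,q in zip(np.diff(p,axis=0),p[1:]): print(f'x {d@X:.4f} y {d@Y:.4f}  -> {q.round(4)}')
E
python3 arc.py .542 .1015 .0751 170.3 5 14 60
```

```text
x -0.0060 y 0.0025  -> [0.4672 0.1077]
x -0.0058 y 0.0031  -> [0.4669 0.1011]
x -0.0055 y 0.0035  -> [0.4672 0.0946]
x -0.0052 y 0.0040  -> [0.4681 0.0881]
x -0.0048 y 0.0045  -> [0.4696 0.0817]
x -0.0044 y 0.0049  -> [0.4716 0.0754]
x -0.0040 y 0.0052  -> [0.4741 0.0694]
x -0.0035 y 0.0055  -> [0.4772 0.0636]
x -0.0030 y 0.0058  -> [0.4807 0.0581]
x -0.0025 y 0.0061  -> [0.4847 0.0529]
x -0.0019 y 0.0063  -> [0.4892 0.0481]
x -0.0014 y 0.0064  -> [0.494  0.0437]
x -0.0008 y 0.0065  -> [0.4992 0.0398]
x -0.0003 y 0.0065  -> [0.5048 0.0363]
```

Emit:
play_rows(commands=[{"grip": 1,"x": -0.006,"y": 0.0025,"z": -0.001,"rx": 0,"ry": 0,"rz": 0},{"grip": 1,"x": -0.0058,"y": 0.0031,"z": 0,"rx": 0,"ry": 0,"rz": 0},{"grip": 1,"x": -0.0055,"y": 0.0035,"z": 0,"rx": 0,"ry": 0,"rz": 0},{"grip": 1,"x": -0.0052,"y": 0.004,"z": 0,"rx": 0,"ry": 0,"rz": 0}])

```text
time_s: 4.62
position: [0.4684, 0.0874, 0.1325]
tool_rot: [[0.501, 0.866, 0.001], [0.866, -0.501, 0.0], [0.0, 0.001, -1.0]]
ft_force: [1.8, 1.5, -0.4]
grip_width: 0.0134
```

Forces are small and the arc fits. Continuing.

Emit:
play_rows(commands=[{"grip": 1,"x": -0.0048,"y": 0.0045,"z": 0,"rx": 0,"ry": 0,"rz": 0},{"grip": 1,"x": -0.0044,"y": 0.0049,"z": 0,"rx": 0,"ry": 0,"rz": 0},{"grip": 1,"x": -0.004,"y": 0.0052,"z": 0,"rx": 0,"ry": 0,"rz": 0},{"grip": 1,"x": -0.0035,"y": 0.0055,"z": 0,"rx": 0,"ry": 0,"rz": 0},{"grip": 1,"x": 0,"y": 0,"z": 0,"rx": 0,"ry": 0,"rz": 0}])

```text
time_s: 5.25
position: [0.4778, 0.0629, 0.1325]
tool_rot: [[0.501, 0.866, 0.001], [0.866, -0.501, -0.0], [0.0, 0.001, -1.0]]
ft_force: [4.4, 1.6, 1.5]
grip_width: 0.0132
```

Run:
```python
from h import *
im=cap('wrist','wrist3'); np.savez('wrist3.npz',**im)
s=env.observe(); print(s['time_s'],s['position'],s['ft_force'].round(2),s['grip_width'])
```

```text
5.3 [0.4776706  0.06319639 0.13250036] [4.62 1.77 1.36] 0.013287657082489478
```

View pics/wrist3.png

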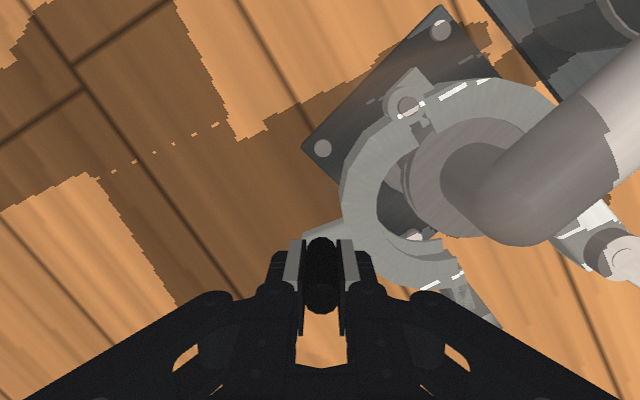

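```bash
python3 - <<'E'
import numpy as np
from scipy.optimize import least_squares as L
p=np.array([[.4682,.1141],[.4684,.0874],[.4777,.0631]])
s=L(lambda c:np.hypot(*(p-c).T)-.075,[.542,.101]);print(s.x,s.fun)
c=s.x;d=p[-1]-c;print(np.degrees(np.arctan2(*d[::-1]))%360)
E
python3 arc.py .5426 .1015 .075 210.5 3 12 60
```

```text
[0.54210864 0.10148167] [-2.19438961e-05  4.17004142e-05 -2.25002680e-05]
210.7910857957818
x -0.0018 y 0.0035  -> [0.4801 0.0601]
x -0.0017 y 0.0036  -> [0.4823 0.0569]
x -0.0015 y 0.0036  -> [0.4847 0.0538]
x -0.0013 y 0.0037  -> [0.4873 0.0508]
x -0.0011 y 0.0038  -> [0.49  0.048]
x -0.0009 y 0.0038  -> [0.4929 0.0453]
x -0.0007 y 0.0039  -> [0.4959 0.0428]
x -0.0005 y 0.0039  -> [0.499  0.0404]
x -0.0003 y 0.0039  -> [0.5023 0.0382]
x -0.0001 y 0.0039  -> [0.5057 0.0362]
x 0.0001 y 0.0039  -> [0.5091 0.0344]
x 0.0003 y 0.0039  -> [0.5127 0.0327]
```

Emit:
play_rows(commands=[{"grip": 1,"x": -0.0013,"y": 0.0037,"z": 0,"rx": 0,"ry": 0,"rz": 0},{"grip": 1,"x": -0.0017,"y": 0.0036,"z": 0,"rx": 0,"ry": 0,"rz": 0},{"grip": 1,"x": -0.0015,"y": 0.0036,"z": 0,"rx": 0,"ry": 0,"rz": 0},{"grip": 1,"x": -0.0013,"y": 0.0037,"z": 0,"rx": 0,"ry": 0,"rz": 0},{"grip": 1,"x": 0,"y": 0,"z": 0,"rx": 0,"ry": 0,"rz": 0}])

```text
time_s: 5.92
position: [0.4872, 0.0507, 0.1324]
tool_rot: [[0.501, 0.866, 0.001], [0.866, -0.501, -0.0], [-0.0, 0.001, -1.0]]
ft_force: [2.2, 0.9, 4.7]
grip_width: 0.0127
```

Run:
```python
from h import *
im=cap('wrist','wrist4'); np.savez('wrist4.npz',**im)
s=env.observe(); print(s['time_s'],s['position'],s['ft_force'].round(2),s['grip_width'])
```

```text
5.975 [0.48711006 0.05081189 0.13244053] [2.21 0.92 5.65] 0.013417853067531656
```

View pics/wrist4.png

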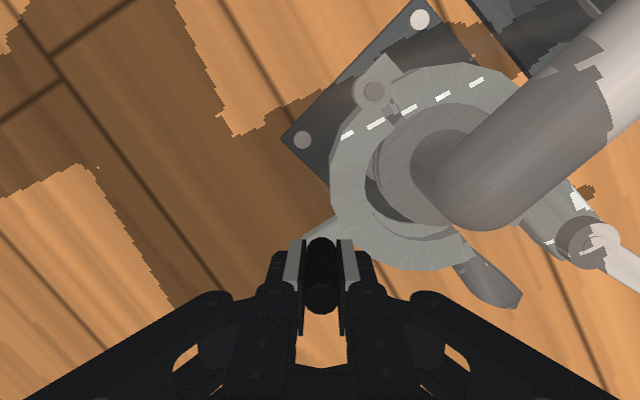

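Emit:
play_rows(commands=[{"grip": 1,"x": -0.001,"y": 0.0038,"z": 0,"rx": 0,"ry": 0,"rz": 0},{"grip": 1,"x": -0.0008,"y": 0.0038,"z": 0,"rx": 0,"ry": 0,"rz": 0},{"grip": 1,"x": 0,"y": 0,"z": 0,"rx": 0,"ry": 0,"rz": 0}])

```text
time_s: 6.35
position: [0.4926, 0.0455, 0.1324]
tool_rot: [[0.5, 0.866, 0.0], [0.866, -0.5, -0.0], [-0.0, 0.0, -1.0]]
ft_force: [1.4, 0.7, 4.3]
grip_width: 0.0128
```

Emit:
play_rows(commands=[{"grip": 1,"x": -0.0004,"y": 0.002,"z": 0,"rx": 0,"ry": 0,"rz": 0},{"grip": 1,"x": -0.0003,"y": 0.0019,"z": 0,"rx": 0,"ry": 0,"rz": 0},{"grip": 1,"x": 0,"y": 0,"z": 0,"rx": 0,"ry": 0,"rz": 0}])

```text
time_s: 6.72
position: [0.4955, 0.0431, 0.1324]
tool_rot: [[0.5, 0.866, -0.0], [0.866, -0.5, -0.0], [-0.0, 0.0, -1.0]]
ft_force: [1.4, 0.0, 5.1]
grip_width: 0.0132
```

Run:
```python
from h import *
im=cap('wrist','wrist5')
s=env.observe(); print(s['time_s'],s['position'],s['ft_force'].round(2),s['grip_width'])
```

```text
6.775 [0.49549737 0.04311571 0.13242961] [1.72 0.68 4.53] 0.01286633402463277
```

View pics/wrist5.png

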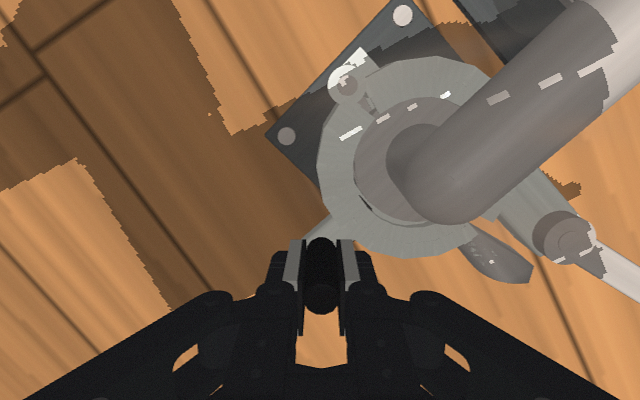

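Emit:
play_rows(commands=[{"grip": 1,"x": -0.0001,"y": 0.001,"z": 0,"rx": 0,"ry": 0,"rz": 0},{"grip": 1,"x": -0.0001,"y": 0.001,"z": 0,"rx": 0,"ry": 0,"rz": 0},{"grip": 1,"x": 0,"y": 0,"z": 0,"rx": 0,"ry": 0,"rz": 0}])

```text
time_s: 7.15
position: [0.497, 0.042, 0.1324]
tool_rot: [[0.5, 0.866, -0.0], [0.866, -0.5, -0.0], [-0.0, -0.0, -1.0]]
ft_force: [-0.1, -0.5, 6.1]
grip_width: 0.0127
```

Emit:
play_rows(commands=[{"grip": 1,"x": -0.0001,"y": 0.001,"z": 0,"rx": 0,"ry": 0,"rz": 0},{"grip": 1,"x": -0.0001,"y": 0.001,"z": 0,"rx": 0,"ry": 0,"rz": 0},{"grip": 1,"x": 0,"y": 0,"z": 0,"rx": 0,"ry": 0,"rz": 0}])

```text
time_s: 7.52
position: [0.4986, 0.0408, 0.1324]
tool_rot: [[0.5, 0.866, -0.0], [0.866, -0.5, -0.0], [-0.0, -0.0, -1.0]]
ft_force: [-0.6, 1.3, 6.8]
grip_width: 0.0135
```

Emit:
play_rows(commands=[{"grip": 1,"x": 0,"y": 0.001,"z": 0,"rx": 0,"ry": 0,"rz": 0},{"grip": 1,"x": 0,"y": 0.001,"z": 0,"rx": 0,"ry": 0,"rz": 0},{"grip": 1,"x": 0,"y": 0,"z": 0,"rx": 0,"ry": 0,"rz": 0}])

```text
time_s: 7.9
position: [0.5002, 0.0397, 0.1324]
tool_rot: [[0.5, 0.866, -0.001], [0.866, -0.5, -0.0], [-0.001, -0.001, -1.0]]
ft_force: [-0.8, 0.4, 6.2]
grip_width: 0.0128
```

Emit:
play_rows(commands=[{"grip": 1,"x": 0,"y": 0.001,"z": 0,"rx": 0,"ry": 0,"rz": 0},{"grip": 1,"x": 0,"y": 0.001,"z": 0,"rx": 0,"ry": 0,"rz": 0},{"grip": 1,"x": 0,"y": 0,"z": 0,"rx": 0,"ry": 0,"rz": 0}])

```text
time_s: 8.28
position: [0.5005, 0.0395, 0.1323]
tool_rot: [[0.5, 0.866, -0.004], [0.866, -0.5, 0.001], [-0.001, -0.004, -1.0]]
ft_force: [-6.5, 4.2, 11.0]
grip_width: 0.0129
```

Emit:
play_rows(commands=[{"grip": 1,"x": 0,"y": 0.0004,"z": 0,"rx": 0,"ry": 0,"rz": 0},{"grip": 1,"x": 0,"y": 0,"z": 0,"rx": 0,"ry": 0,"rz": 0},{"grip": 1,"x": 0,"y": 0,"z": 0,"rx": 0,"ry": 0,"rz": 0}])

```text
time_s: 8.65
position: [0.5006, 0.0395, 0.1323]
tool_rot: [[0.5, 0.866, -0.005], [0.866, -0.5, 0.001], [-0.001, -0.005, -1.0]]
ft_force: [-8.1, 4.1, 11.8]
grip_width: 0.0133
```

Emit:
play_rows(commands=[{"grip": 0.35,"x": 0,"y": 0,"z": -0.001,"rx": 0,"ry": 0,"rz": 0},{"grip": 0.35,"x": 0,"y": 0,"z": 0,"rx": 0,"ry": 0,"rz": 0},{"grip": 0.35,"x": 0,"y": 0,"z": 0,"rx": 0,"ry": 0,"rz": 0},{"grip": 0.35,"x": 0,"y": 0,"z": 0,"rx": 0,"ry": 0,"rz": 0}])

```text
time_s: 9.15
position: [0.5026, 0.0386, 0.1331]
tool_rot: [[0.5, 0.866, -0.0], [0.866, -0.5, -0.0], [-0.0, -0.0, -1.0]]
ft_force: [0.1, -0.0, -0.1]
grip_width: 0.0279
```

Run:
```python
from h import *
im=cap('wrist','wrist6'); np.savez('wrist6.npz',**im)
s=env.observe(); print(s['time_s'],s['position'],s['ft_force'].round(2),s['grip_width'])
```

```text
9.2 [0.50258977 0.03858242 0.13317806] [ 0.43 -0.74 -0.26] 0.027863371528292068
```

View pics/wrist6.png

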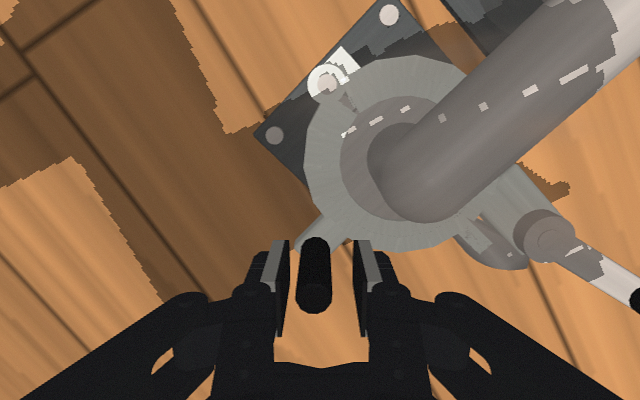

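Emit:
play_rows(commands=[{"grip": 0.35,"x": 0,"y": 0,"z": -0.025,"rx": 0,"ry": 0,"rz": 0},{"grip": 0.35,"x": 0,"y": 0,"z": -0.025,"rx": 0,"ry": 0,"rz": 0},{"grip": 0.35,"x": 0,"y": 0,"z": -0.025,"rx": 0,"ry": 0,"rz": 0},{"grip": 0.35,"x": 0,"y": 0,"z": -0.025,"rx": 0,"ry": 0,"rz": 0},{"grip": 0.1,"x": -0.0049,"y": 0.0365,"z": 0,"rx": 0,"ry": 0,"rz": 0},{"grip": 0.1,"x": -0.0049,"y": 0.0365,"z": 0,"rx": 0,"ry": 0,"rz": 0},{"grip": 0.1,"x": -0.0049,"y": 0.0365,"z": 0,"rx": 0,"ry": 0,"rz": 0},{"grip": 0.1,"x": -0.0049,"y": 0.0367,"z": 0,"rx": 0,"ry": 0,"rz": 0}])

```text
time_s: 10.2
position: [0.6202, -0.0523, 0.2332]
tool_rot: [[0.5, 0.866, -0.0], [0.866, -0.5, 0.0], [-0.0, -0.0, -1.0]]
ft_force: [0.3, -0.8, 1.2]
grip_width: 0.0382
```

Emit:
play_rows(commands=[{"grip": 0.1,"x": 0,"y": 0,"z": 0,"rx": 0,"ry": 0,"rz": 0.157},{"grip": 0.1,"x": 0,"y": 0,"z": 0,"rx": 0,"ry": 0,"rz": 0.157},{"grip": 0.1,"x": 0,"y": 0,"z": 0,"rx": 0,"ry": 0,"rz": 0.157},{"grip": 0.1,"x": 0,"y": 0,"z": 0,"rx": 0,"ry": 0,"rz": 0.157},{"grip": 0.1,"x": 0,"y": 0,"z": 0,"rx": 0,"ry": 0,"rz": 0.157},{"grip": 0.1,"x": 0,"y": 0,"z": 0,"rx": 0,"ry": 0,"rz": 0}])

```text
time_s: 10.95
position: [0.6194, -0.0515, 0.2331]
tool_rot: [[0.966, 0.26, -0.0], [0.26, -0.966, 0.0], [-0.0, -0.0, -1.0]]
ft_force: [0.3, -0.2, -0.7]
grip_width: 0.0386
```

Run:
```python
from h import *
im=cap('wrist','wrist7'); np.savez('wrist7.npz',**im)
s=env.observe(); print(s['time_s'],s['position'],s['q'].round(1),s['tool_rot'].round(3),s['ft_force'].round(2),s['grip_width'])
P=cloud(im)
import numpy as np
m=(P[...,2]>.144)&(P[...,2]<.158)&(np.hypot(P[...,0]-.6194,P[...,1]+.0515)<.018)
Q=P[m];print(len(Q),(Q.min(0)+Q.max(0))/2,np.ptp(Q,axis=0))
m=(P[...,2]>.140)&(P[...,2]<.158)&(np.hypot(P[...,0]-.5006,P[...,1]-.0395)<.018)
Q=P[m];print(len(Q),Q.size and ((Q.min(0)+Q.max(0))/2,np.ptp(Q,axis=0)))
```

```text
11.0 [ 0.6193716  -0.05151189  0.23315804] [-15.7  29.6  63.3  -0.   87.1  59.2] [[ 0.965  0.262 -0.   ]
 [ 0.262 -0.965  0.   ]
 [-0.    -0.    -1.   ]] [ 0.56  1.18 -0.34] 0.03865254059569523
404 [ 0.62056036 -0.05189706  0.14873958] [0.0137098  0.01348948 0.00931304]
0 0
```

View pics/wrist7.png

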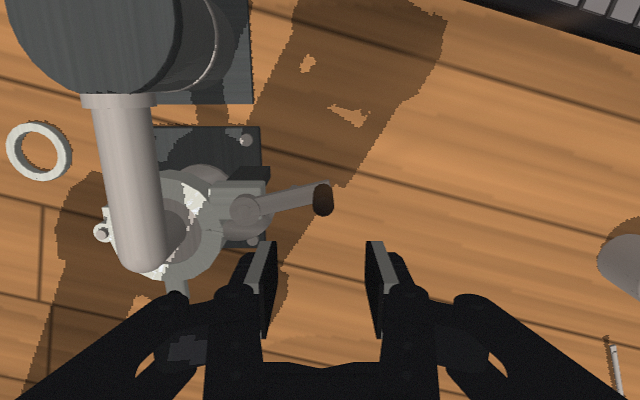

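Emit:
play_rows(commands=[{"grip": 0.1,"x": 0.0006,"y": 0,"z": 0.03,"rx": 0,"ry": 0,"rz": 0},{"grip": 0.1,"x": 0,"y": 0,"z": 0.03,"rx": 0,"ry": 0,"rz": 0},{"grip": 0.1,"x": 0,"y": 0,"z": 0.022,"rx": 0,"ry": 0,"rz": 0},{"grip": 0.1,"x": 0,"y": 0,"z": 0.011,"rx": 0,"ry": 0,"rz": 0},{"grip": 0.1,"x": 0,"y": 0,"z": 0,"rx": 0,"ry": 0,"rz": 0},{"grip": 1,"x": 0,"y": 0,"z": 0,"rx": 0,"ry": 0,"rz": 0},{"grip": 1,"x": 0,"y": 0,"z": 0,"rx": 0,"ry": 0,"rz": 0},{"grip": 1,"x": 0,"y": 0,"z": 0,"rx": 0,"ry": 0,"rz": 0},{"grip": 1,"x": 0,"y": 0,"z": 0,"rx": 0,"ry": 0,"rz": 0},{"grip": 1,"x": 0,"y": 0,"z": 0,"rx": 0,"ry": 0,"rz": 0}])

```text
time_s: 12.25
position: [0.6209, -0.0521, 0.1415]
tool_rot: [[0.966, 0.259, 0.003], [0.259, -0.966, -0.002], [0.003, 0.002, -1.0]]
ft_force: [3.6, -4.3, 3.4]
grip_width: 0.0128
```

```bash
python3 arc.py .5923 .0006 .0585 -62.3 -5 26 15
```

```text
x -0.0050 y 0.0009  -> [ 0.6149 -0.0534]
x -0.0051 y 0.0005  -> [ 0.6101 -0.0551]
x -0.0051 y 0.0000  -> [ 0.6052 -0.0565]
x -0.0051 y -0.0004  -> [ 0.6001 -0.0574]
x -0.0050 y -0.0009  -> [ 0.5951 -0.0578]
x -0.0049 y -0.0013  -> [ 0.59   -0.0579]
x -0.0048 y -0.0017  -> [ 0.5849 -0.0574]
x -0.0046 y -0.0021  -> [ 0.5798 -0.0566]
x -0.0044 y -0.0025  -> [ 0.5749 -0.0553]
x -0.0042 y -0.0029  -> [ 0.5701 -0.0535]
x -0.0039 y -0.0033  -> [ 0.5655 -0.0514]
x -0.0036 y -0.0036  -> [ 0.561  -0.0488]
x -0.0033 y -0.0039  -> [ 0.5568 -0.0459]
x -0.0029 y -0.0042  -> [ 0.5529 -0.0427]
x -0.0026 y -0.0044  -> [ 0.5493 -0.0391]
x -0.0022 y -0.0046  -> [ 0.546  -0.0352]
x -0.0018 y -0.0048  -> [ 0.5431 -0.031 ]
x -0.0013 y -0.0049  -> [ 0.5405 -0.0266]
x -0.0009 y -0.0050  -> [ 0.5383 -0.022 ]
x -0.0005 y -0.0051  -> [ 0.5366 -0.0172]
x -0.0000 y -0.0051  -> [ 0.5352 -0.0123]
x 0.0004 y -0.0051  -> [ 0.5343 -0.0072]
x 0.0009 y -0.0050  -> [ 0.5339 -0.0022]
x 0.0013 y -0.0049  -> [0.5338 0.0029]
x 0.0017 y -0.0048  -> [0.5343 0.008 ]
x 0.0021 y -0.0046  -> [0.5351 0.0131]
```

Emit:
play_rows(commands=[{"grip": 1,"x": -0.0044,"y": 0.0014,"z": -0.001,"rx": 0,"ry": 0,"rz": 0},{"grip": 1,"x": -0.0051,"y": 0.0005,"z": 0,"rx": 0,"ry": 0,"rz": 0},{"grip": 1,"x": -0.0051,"y": 0,"z": 0,"rx": 0,"ry": 0,"rz": 0},{"grip": 1,"x": -0.0051,"y": -0.0004,"z": 0,"rx": 0,"ry": 0,"rz": 0},{"grip": 1,"x": 0,"y": 0,"z": 0,"rx": 0,"ry": 0,"rz": 0}])

```text
time_s: 12.88
position: [0.6012, -0.0588, 0.1416]
tool_rot: [[0.966, 0.258, 0.0], [0.258, -0.966, -0.002], [-0.0, 0.002, -1.0]]
ft_force: [-0.7, -6.4, -0.6]
grip_width: 0.0127
```

Emit:
play_rows(commands=[{"grip": 1,"x": -0.0045,"y": 0.0006,"z": 0,"rx": 0,"ry": 0,"rz": 0},{"grip": 1,"x": -0.0049,"y": -0.001,"z": 0,"rx": 0,"ry": 0,"rz": 0},{"grip": 1,"x": 0,"y": 0,"z": 0,"rx": 0,"ry": 0,"rz": 0}])

```text
time_s: 13.25
position: [0.5915, -0.0597, 0.1415]
tool_rot: [[0.966, 0.259, -0.001], [0.259, -0.966, 0.0], [-0.001, -0.0, -1.0]]
ft_force: [-1.9, -1.6, 3.2]
grip_width: 0.0129
```

```bash
python3 arc.py .5925 -.0019 .058 -91 -5 22 15
```

```text
x -0.0048 y -0.0016  -> [ 0.5864 -0.0596]
x -0.0046 y -0.0020  -> [ 0.5814 -0.0588]
x -0.0044 y -0.0024  -> [ 0.5765 -0.0577]
x -0.0042 y -0.0028  -> [ 0.5717 -0.056 ]
x -0.0040 y -0.0031  -> [ 0.5671 -0.054 ]
x -0.0037 y -0.0035  -> [ 0.5626 -0.0516]
x -0.0034 y -0.0038  -> [ 0.5584 -0.0488]
x -0.0030 y -0.0041  -> [ 0.5544 -0.0457]
x -0.0026 y -0.0043  -> [ 0.5508 -0.0422]
x -0.0023 y -0.0045  -> [ 0.5474 -0.0384]
x -0.0019 y -0.0047  -> [ 0.5444 -0.0343]
x -0.0014 y -0.0049  -> [ 0.5418 -0.03  ]
x -0.0010 y -0.0050  -> [ 0.5395 -0.0255]
x -0.0006 y -0.0050  -> [ 0.5377 -0.0208]
x -0.0001 y -0.0051  -> [ 0.5362 -0.0159]
x 0.0003 y -0.0051  -> [ 0.5352 -0.011 ]
x 0.0007 y -0.0050  -> [ 0.5346 -0.0059]
x 0.0012 y -0.0049  -> [ 0.5345 -0.0009]
x 0.0016 y -0.0048  -> [0.5348 0.0042]
x 0.0020 y -0.0046  -> [0.5356 0.0092]
x 0.0024 y -0.0044  -> [0.5367 0.0141]
x 0.0028 y -0.0042  -> [0.5384 0.0189]
```

Emit:
play_rows(commands=[{"grip": 1,"x": -0.0048,"y": -0.0016,"z": 0,"rx": 0,"ry": 0,"rz": 0},{"grip": 1,"x": -0.0046,"y": -0.002,"z": 0,"rx": 0,"ry": 0,"rz": 0},{"grip": 1,"x": -0.0044,"y": -0.0024,"z": 0,"rx": 0,"ry": 0,"rz": 0},{"grip": 1,"x": 0,"y": 0,"z": 0,"rx": 0,"ry": 0,"rz": 0}])

```text
time_s: 13.75
position: [0.5766, -0.0575, 0.1415]
tool_rot: [[0.966, 0.259, -0.001], [0.259, -0.966, 0.0], [-0.001, -0.0, -1.0]]
ft_force: [-2.3, 0.1, 3.7]
grip_width: 0.0126
```

Run:
```python
from h import *
im=cap('wrist','wrist8'); np.savez('wrist8.npz',**im)
s=env.observe(); print(s['time_s'],s['position'],s['ft_force'].round(2))
```

```text
13.8 [ 0.57676709 -0.05757363  0.14147771] [-1.2  -0.82  4.1 ]
```

View pics/wrist8.png

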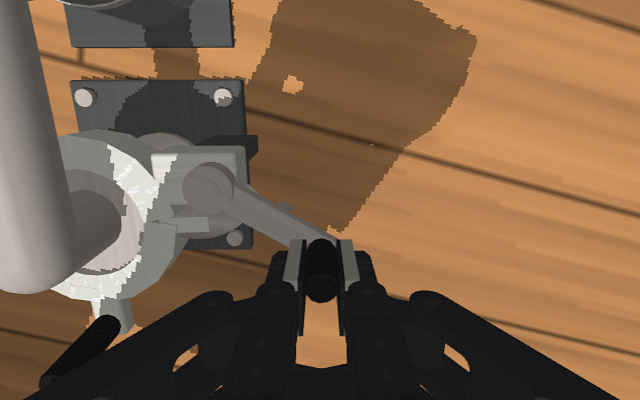

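Emit:
play_rows(commands=[{"grip": 1,"x": -0.0042,"y": -0.0028,"z": 0,"rx": 0,"ry": 0,"rz": 0},{"grip": 1,"x": -0.004,"y": -0.0031,"z": 0,"rx": 0,"ry": 0,"rz": 0},{"grip": 1,"x": 0,"y": 0,"z": 0,"rx": 0,"ry": 0,"rz": 0}])

```text
time_s: 14.18
position: [0.5672, -0.0539, 0.1414]
tool_rot: [[0.966, 0.259, -0.001], [0.259, -0.966, 0.0], [-0.001, -0.0, -1.0]]
ft_force: [-1.7, -1.6, 6.0]
grip_width: 0.0127
```

Emit:
play_rows(commands=[{"grip": 1,"x": -0.0037,"y": -0.0035,"z": 0,"rx": 0,"ry": 0,"rz": 0},{"grip": 1,"x": 0,"y": 0,"z": 0,"rx": 0,"ry": 0,"rz": 0}])

```text
time_s: 14.42
position: [0.5629, -0.0515, 0.1415]
tool_rot: [[0.966, 0.259, -0.001], [0.259, -0.966, -0.0], [-0.001, -0.0, -1.0]]
ft_force: [-2.6, -1.6, 6.0]
grip_width: 0.013
```

Emit:
play_rows(commands=[{"grip": 1,"x": -0.0034,"y": -0.0038,"z": 0,"rx": 0,"ry": 0,"rz": 0},{"grip": 1,"x": 0,"y": 0,"z": 0,"rx": 0,"ry": 0,"rz": 0}])

```text
time_s: 14.68
position: [0.5585, -0.0487, 0.1414]
tool_rot: [[0.966, 0.259, -0.001], [0.259, -0.966, 0.0], [-0.001, -0.0, -1.0]]
ft_force: [-2.4, -1.6, 6.1]
grip_width: 0.013
```

Emit:
play_rows(commands=[{"grip": 1,"x": -0.0032,"y": -0.0041,"z": 0,"rx": 0,"ry": 0,"rz": 0},{"grip": 1,"x": 0,"y": 0,"z": 0,"rx": 0,"ry": 0,"rz": 0}])

```text
time_s: 14.92
position: [0.5544, -0.0454, 0.1414]
tool_rot: [[0.966, 0.259, -0.001], [0.259, -0.966, 0.0], [-0.001, -0.001, -1.0]]
ft_force: [-2.0, -0.8, 6.9]
grip_width: 0.013
```

Emit:
play_rows(commands=[{"grip": 1,"x": -0.0013,"y": -0.0021,"z": 0,"rx": 0,"ry": 0,"rz": 0},{"grip": 1,"x": -0.0013,"y": -0.0022,"z": 0,"rx": 0,"ry": 0,"rz": 0},{"grip": 1,"x": 0,"y": 0,"z": 0,"rx": 0,"ry": 0,"rz": 0}])

```text
time_s: 15.3
position: [0.5509, -0.0421, 0.1414]
tool_rot: [[0.966, 0.259, -0.001], [0.259, -0.966, 0.0], [-0.001, -0.0, -1.0]]
ft_force: [-1.5, -1.8, 6.1]
grip_width: 0.013
```

Emit:
play_rows(commands=[{"grip": 1,"x": -0.0012,"y": -0.0022,"z": 0,"rx": 0,"ry": 0,"rz": 0},{"grip": 1,"x": -0.0011,"y": -0.0023,"z": 0,"rx": 0,"ry": 0,"rz": 0},{"grip": 1,"x": 0,"y": 0,"z": 0,"rx": 0,"ry": 0,"rz": 0}])

```text
time_s: 15.68
position: [0.5475, -0.0383, 0.1414]
tool_rot: [[0.966, 0.259, -0.001], [0.259, -0.966, 0.0], [-0.001, -0.0, -1.0]]
ft_force: [-1.7, -1.3, 6.9]
grip_width: 0.0127
```

Emit:
play_rows(commands=[{"grip": 1,"x": -0.001,"y": -0.0023,"z": 0,"rx": 0,"ry": 0,"rz": 0},{"grip": 1,"x": -0.0009,"y": -0.0024,"z": 0,"rx": 0,"ry": 0,"rz": 0},{"grip": 1,"x": 0,"y": 0,"z": 0,"rx": 0,"ry": 0,"rz": 0}])

```text
time_s: 16.05
position: [0.5445, -0.0342, 0.1414]
tool_rot: [[0.966, 0.259, -0.001], [0.259, -0.966, 0.0], [-0.001, -0.0, -1.0]]
ft_force: [-1.3, -0.2, 6.8]
grip_width: 0.0125
```

Run:
```python
from h import *
im=cap('wrist','wrist9'); np.savez('wrist9.npz',**im)
s=env.observe(); print(s['time_s'],s['position'],s['ft_force'].round(2))
```

```text
16.1 [ 0.54445854 -0.0341939   0.14140999] [-1.37 -1.07  6.23]
```

View pics/wrist9.png

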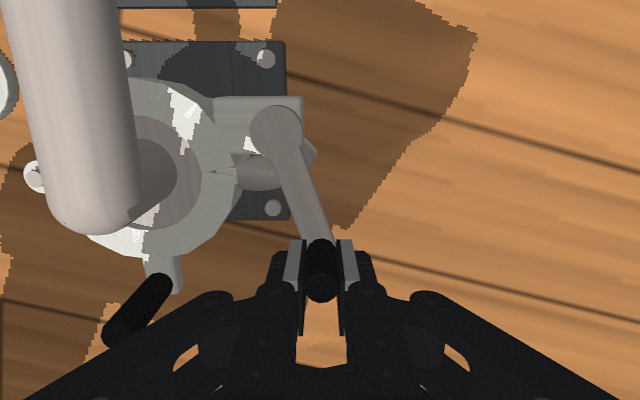

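Emit:
play_rows(commands=[{"grip": 1,"x": -0.0008,"y": -0.0024,"z": 0,"rx": 0,"ry": 0,"rz": 0},{"grip": 1,"x": -0.0006,"y": -0.0025,"z": 0,"rx": 0,"ry": 0,"rz": 0},{"grip": 1,"x": 0,"y": 0,"z": 0,"rx": 0,"ry": 0,"rz": 0}])

```text
time_s: 16.48
position: [0.5418, -0.0298, 0.1414]
tool_rot: [[0.966, 0.259, -0.001], [0.259, -0.966, 0.0], [-0.001, -0.0, -1.0]]
ft_force: [-0.7, -1.1, 6.0]
grip_width: 0.0129
```

Emit:
play_rows(commands=[{"grip": 1,"x": -0.0005,"y": -0.0025,"z": 0,"rx": 0,"ry": 0,"rz": 0},{"grip": 1,"x": 0,"y": 0,"z": 0,"rx": 0,"ry": 0,"rz": 0}])

```text
time_s: 16.73
position: [0.5406, -0.0275, 0.1414]
tool_rot: [[0.966, 0.259, -0.001], [0.259, -0.966, 0.0], [-0.001, -0.0, -1.0]]
ft_force: [-2.5, -0.7, 6.2]
grip_width: 0.0129
```

Emit:
play_rows(commands=[{"grip": 1,"x": -0.0005,"y": -0.0025,"z": 0,"rx": 0,"ry": 0,"rz": 0},{"grip": 1,"x": 0,"y": 0,"z": 0,"rx": 0,"ry": 0,"rz": 0}])

```text
time_s: 16.98
position: [0.5395, -0.0252, 0.1414]
tool_rot: [[0.966, 0.259, -0.001], [0.259, -0.966, 0.0], [-0.001, -0.0, -1.0]]
ft_force: [-0.9, -0.9, 6.4]
grip_width: 0.0128
```

Emit:
play_rows(commands=[{"grip": 1,"x": -0.0003,"y": -0.0025,"z": 0,"rx": 0,"ry": 0,"rz": 0},{"grip": 1,"x": 0,"y": 0,"z": 0,"rx": 0,"ry": 0,"rz": 0}])

```text
time_s: 17.23
position: [0.5385, -0.0229, 0.1414]
tool_rot: [[0.966, 0.259, -0.001], [0.259, -0.966, 0.0], [-0.001, -0.0, -1.0]]
ft_force: [-1.3, -1.4, 5.9]
grip_width: 0.0128
```

Emit:
play_rows(commands=[{"grip": 1,"x": -0.0003,"y": -0.0025,"z": 0,"rx": 0,"ry": 0,"rz": 0},{"grip": 1,"x": 0,"y": 0,"z": 0,"rx": 0,"ry": 0,"rz": 0}])

```text
time_s: 17.48
position: [0.5377, -0.0205, 0.1414]
tool_rot: [[0.966, 0.259, -0.001], [0.259, -0.966, 0.0], [-0.001, -0.001, -1.0]]
ft_force: [-2.5, 0.6, 6.5]
grip_width: 0.0129
```

Emit:
play_rows(commands=[{"grip": 1,"x": -0.0001,"y": -0.0025,"z": 0,"rx": 0,"ry": 0,"rz": 0},{"grip": 1,"x": 0,"y": 0,"z": 0,"rx": 0,"ry": 0,"rz": 0}])

```text
time_s: 17.73
position: [0.5369, -0.0181, 0.1414]
tool_rot: [[0.966, 0.259, -0.001], [0.259, -0.966, 0.0], [-0.001, -0.001, -1.0]]
ft_force: [-1.5, -0.8, 6.1]
grip_width: 0.0129
```

Emit:
play_rows(commands=[{"grip": 1,"x": 0,"y": -0.0025,"z": 0,"rx": 0,"ry": 0,"rz": 0},{"grip": 1,"x": 0,"y": 0,"z": 0,"rx": 0,"ry": 0,"rz": 0}])

```text
time_s: 17.98
position: [0.5362, -0.0157, 0.1414]
tool_rot: [[0.966, 0.259, -0.001], [0.259, -0.966, 0.0], [-0.001, -0.001, -1.0]]
ft_force: [-1.0, -2.2, 6.3]
grip_width: 0.0125
```

Emit:
play_rows(commands=[{"grip": 1,"x": 0.0001,"y": -0.0025,"z": 0,"rx": 0,"ry": 0,"rz": 0},{"grip": 1,"x": 0,"y": 0,"z": 0,"rx": 0,"ry": 0,"rz": 0}])

```text
time_s: 18.23
position: [0.5357, -0.0132, 0.1414]
tool_rot: [[0.966, 0.259, -0.001], [0.259, -0.966, 0.0], [-0.001, -0.001, -1.0]]
ft_force: [-2.0, -0.6, 6.1]
grip_width: 0.0128
```

Run:
```python
from h import *
im=cap('wrist','wrist10'); np.savez('wrist10.npz',**im)
s=env.observe(); print(s['time_s'],s['position'],s['ft_force'].round(2))
```

```text
18.275 [ 0.53566825 -0.01324446  0.14140665] [-1.74 -0.36  6.66]
```

View pics/wrist10.png

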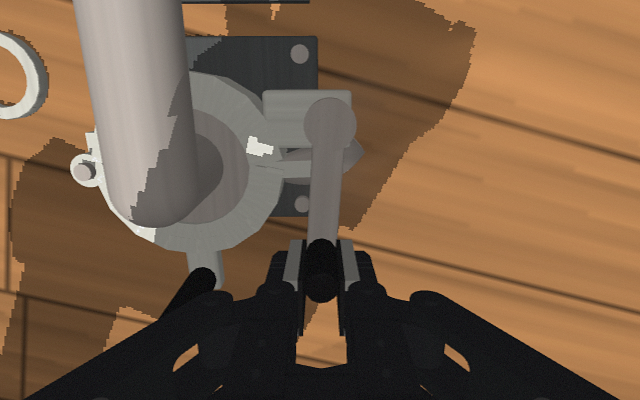

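Run:
```python
from h import *
im=dict(np.load('wrist10.npz')); P=cloud(im)
for u,v in [(280,262),(265,285),(250,295),(230,300),(215,300),(200,310),(240,330),(200,285),(180,310),(293,265),(270,270)]: print(u,v,P[v,u].round(3))
```

```text
280 262 [0.538 0.004 0.144]
265 285 [0.543 0.007 0.169]
250 295 [ 0.422  0.02  -0.001]
230 300 [0.54  0.016 0.177]
215 300 [0.541 0.02  0.18 ]
200 310 [0.539 0.023 0.183]
240 330 [0.547 0.01  0.197]
200 285 [0.506 0.037 0.123]
180 310 [0.536 0.029 0.182]
293 265 [ 0.543 -0.     0.153]
270 270 [0.537 0.007 0.149]
```

Emit:
play_rows(commands=[{"grip": 1,"x": 0.0003,"y": -0.0025,"z": 0,"rx": 0,"ry": 0,"rz": 0},{"grip": 1,"x": 0,"y": 0,"z": 0,"rx": 0,"ry": 0,"rz": 0}])

```text
time_s: 18.52
position: [0.5352, -0.0107, 0.1414]
tool_rot: [[0.966, 0.259, -0.001], [0.259, -0.966, 0.0], [-0.001, -0.001, -1.0]]
ft_force: [-1.8, -1.2, 6.6]
grip_width: 0.013
```

Emit:
play_rows(commands=[{"grip": 1,"x": 0.0003,"y": -0.0025,"z": 0,"rx": 0,"ry": 0,"rz": 0},{"grip": 1,"x": 0,"y": 0,"z": 0,"rx": 0,"ry": 0,"rz": 0}])

```text
time_s: 18.77
position: [0.5349, -0.0082, 0.1414]
tool_rot: [[0.966, 0.259, -0.001], [0.259, -0.966, 0.0], [-0.001, -0.001, -1.0]]
ft_force: [-1.9, -0.6, 6.5]
grip_width: 0.0124
```

Emit:
play_rows(commands=[{"grip": 1,"x": 0.0005,"y": -0.0025,"z": 0,"rx": 0,"ry": 0,"rz": 0},{"grip": 1,"x": 0,"y": 0,"z": 0,"rx": 0,"ry": 0,"rz": 0}])

```text
time_s: 19.02
position: [0.5347, -0.0057, 0.1414]
tool_rot: [[0.966, 0.259, -0.001], [0.259, -0.966, 0.001], [-0.001, -0.001, -1.0]]
ft_force: [-3.1, -0.5, 7.2]
grip_width: 0.0132
```

Emit:
play_rows(commands=[{"grip": 1,"x": 0.0005,"y": -0.0025,"z": 0,"rx": 0,"ry": 0,"rz": 0},{"grip": 1,"x": 0,"y": 0,"z": 0,"rx": 0,"ry": 0,"rz": 0}])

```text
time_s: 19.27
position: [0.5346, -0.0031, 0.1414]
tool_rot: [[0.966, 0.259, -0.001], [0.259, -0.966, 0.001], [-0.001, -0.001, -1.0]]
ft_force: [-1.6, -0.7, 7.2]
grip_width: 0.0128
```

Emit:
play_rows(commands=[{"grip": 1,"x": 0.0006,"y": -0.0024,"z": 0,"rx": 0,"ry": 0,"rz": 0},{"grip": 1,"x": 0,"y": 0,"z": 0,"rx": 0,"ry": 0,"rz": 0}])

```text
time_s: 19.52
position: [0.5345, -0.0006, 0.1414]
tool_rot: [[0.966, 0.259, -0.001], [0.259, -0.966, 0.001], [-0.001, -0.001, -1.0]]
ft_force: [-2.0, -0.9, 6.4]
grip_width: 0.0129
```

Run:
```python
from h import *
im=cap('wrist','wrist11'); np.savez('wrist11.npz',**im)
s=env.observe(); print(s['time_s'],s['position'],s['ft_force'].round(2))
a=im['color'][60:290,60:400]; cv2.imwrite('pics/w11z.png',cv2.resize(a,None,fx=2.3,fy=2.3,interpolation=cv2.INTER_CUBIC))
```

```text
19.575 [ 0.53456118 -0.00063481  0.14142565] [-1.93  0.95  6.77]
```

View pics/w11z.png

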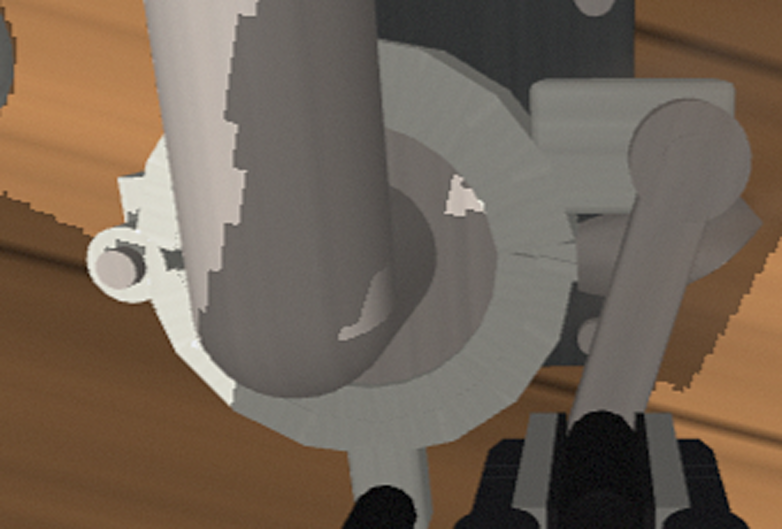

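Emit:
play_rows(commands=[{"grip": 1,"x": 0.0004,"y": -0.0012,"z": 0,"rx": 0,"ry": 0,"rz": 0},{"grip": 1,"x": 0,"y": 0,"z": 0,"rx": 0,"ry": 0,"rz": 0}])

```text
time_s: 19.82
position: [0.5346, 0.0006, 0.1414]
tool_rot: [[0.966, 0.259, -0.001], [0.259, -0.966, 0.0], [-0.001, -0.001, -1.0]]
ft_force: [-1.8, -0.9, 6.7]
grip_width: 0.013
```

Emit:
play_rows(commands=[{"grip": 1,"x": 0.0004,"y": -0.0012,"z": 0,"rx": 0,"ry": 0,"rz": 0},{"grip": 1,"x": 0,"y": 0,"z": 0,"rx": 0,"ry": 0,"rz": 0}])

```text
time_s: 20.08
position: [0.5346, 0.0017, 0.1414]
tool_rot: [[0.966, 0.259, -0.001], [0.259, -0.966, 0.0], [-0.001, -0.001, -1.0]]
ft_force: [-2.1, -1.0, 6.8]
grip_width: 0.013
```

Emit:
play_rows(commands=[{"grip": 1,"x": 0.0004,"y": -0.0012,"z": 0,"rx": 0,"ry": 0,"rz": 0},{"grip": 1,"x": 0,"y": 0,"z": 0,"rx": 0,"ry": 0,"rz": 0}])

```text
time_s: 20.32
position: [0.5347, 0.0028, 0.1414]
tool_rot: [[0.966, 0.259, -0.001], [0.259, -0.966, -0.0], [-0.001, -0.0, -1.0]]
ft_force: [-3.1, -2.0, 6.7]
grip_width: 0.0128
```

Emit:
play_rows(commands=[{"grip": 1,"x": 0.0004,"y": -0.0012,"z": 0,"rx": 0,"ry": 0,"rz": 0},{"grip": 1,"x": 0,"y": 0,"z": 0,"rx": 0,"ry": 0,"rz": 0}])

```text
time_s: 20.58
position: [0.5348, 0.004, 0.1414]
tool_rot: [[0.966, 0.259, -0.001], [0.259, -0.966, -0.0], [-0.001, -0.0, -1.0]]
ft_force: [-2.9, -3.2, 6.8]
grip_width: 0.0129
```

Emit:
play_rows(commands=[{"grip": 1,"x": 0.0004,"y": -0.001,"z": 0,"rx": 0,"ry": 0,"rz": 0},{"grip": 1,"x": 0,"y": 0,"z": 0,"rx": 0,"ry": 0,"rz": 0}])

```text
time_s: 20.82
position: [0.5348, 0.0049, 0.1414]
tool_rot: [[0.966, 0.259, -0.002], [0.259, -0.966, -0.001], [-0.002, 0.0, -1.0]]
ft_force: [-3.6, -4.9, 6.9]
grip_width: 0.0131
```

Emit:
play_rows(commands=[{"grip": 1,"x": 0.0004,"y": -0.001,"z": 0,"rx": 0,"ry": 0,"rz": 0},{"grip": 1,"x": 0,"y": 0,"z": 0,"rx": 0,"ry": 0,"rz": 0}])

```text
time_s: 21.08
position: [0.535, 0.0061, 0.1414]
tool_rot: [[0.966, 0.259, -0.002], [0.259, -0.966, -0.0], [-0.002, -0.0, -1.0]]
ft_force: [-2.9, -2.4, 6.8]
grip_width: 0.013
```

Emit:
play_rows(commands=[{"grip": 1,"x": 0.0004,"y": -0.001,"z": 0,"rx": 0,"ry": 0,"rz": 0},{"grip": 1,"x": 0,"y": 0,"z": 0,"rx": 0,"ry": 0,"rz": 0}])

```text
time_s: 21.32
position: [0.535, 0.007, 0.1414]
tool_rot: [[0.966, 0.259, -0.002], [0.259, -0.966, -0.001], [-0.002, 0.0, -1.0]]
ft_force: [-3.4, -2.4, 6.7]
grip_width: 0.0129
```

Emit:
play_rows(commands=[{"grip": 1,"x": 0.0004,"y": -0.001,"z": 0,"rx": 0,"ry": 0,"rz": 0},{"grip": 1,"x": 0,"y": 0,"z": 0,"rx": 0,"ry": 0,"rz": 0}])

```text
time_s: 21.58
position: [0.5351, 0.0082, 0.1414]
tool_rot: [[0.966, 0.259, -0.002], [0.259, -0.966, -0.0], [-0.002, -0.0, -1.0]]
ft_force: [-2.5, -3.5, 6.4]
grip_width: 0.0127
```

Emit:
play_rows(commands=[{"grip": 1,"x": 0.0004,"y": -0.001,"z": 0,"rx": 0,"ry": 0,"rz": 0},{"grip": 1,"x": 0,"y": 0,"z": 0,"rx": 0,"ry": 0,"rz": 0}])

```text
time_s: 21.82
position: [0.5353, 0.0087, 0.1413]
tool_rot: [[0.966, 0.259, -0.002], [0.259, -0.966, -0.001], [-0.002, 0.001, -1.0]]
ft_force: [-3.1, -5.5, 6.7]
grip_width: 0.0128
```

Emit:
play_rows(commands=[{"grip": 1,"x": 0.0005,"y": -0.001,"z": 0,"rx": 0,"ry": 0,"rz": 0},{"grip": 1,"x": 0,"y": 0,"z": 0,"rx": 0,"ry": 0,"rz": 0}])

```text
time_s: 22.08
position: [0.5355, 0.0101, 0.1413]
tool_rot: [[0.966, 0.259, -0.002], [0.259, -0.966, -0.001], [-0.002, 0.0, -1.0]]
ft_force: [-3.2, -3.6, 7.3]
grip_width: 0.0128
```

Emit:
play_rows(commands=[{"grip": 1,"x": 0.0004,"y": -0.0008,"z": 0,"rx": 0,"ry": 0,"rz": 0},{"grip": 1,"x": 0,"y": 0,"z": 0,"rx": 0,"ry": 0,"rz": 0}])

```text
time_s: 22.32
position: [0.5356, 0.0105, 0.1413]
tool_rot: [[0.966, 0.259, -0.002], [0.259, -0.966, -0.002], [-0.003, 0.001, -1.0]]
ft_force: [-4.1, -7.3, 6.7]
grip_width: 0.0127
```

Emit:
play_rows(commands=[{"grip": 1,"x": 0.0004,"y": -0.0008,"z": 0,"rx": 0,"ry": 0,"rz": 0},{"grip": 1,"x": 0,"y": 0,"z": 0,"rx": 0,"ry": 0,"rz": 0}])

```text
time_s: 22.58
position: [0.5357, 0.0109, 0.1413]
tool_rot: [[0.966, 0.259, -0.002], [0.259, -0.966, -0.003], [-0.003, 0.002, -1.0]]
ft_force: [-4.0, -9.3, 7.2]
grip_width: 0.0127
```

Emit:
play_rows(commands=[{"grip": 1,"x": 0.0004,"y": -0.0008,"z": 0,"rx": 0,"ry": 0,"rz": 0},{"grip": 1,"x": 0,"y": 0,"z": 0,"rx": 0,"ry": 0,"rz": 0}])

```text
time_s: 22.82
position: [0.5359, 0.0129, 0.1413]
tool_rot: [[0.966, 0.259, -0.002], [0.259, -0.966, -0.0], [-0.002, -0.0, -1.0]]
ft_force: [-2.8, -2.4, 6.3]
grip_width: 0.0126
```

Emit:
play_rows(commands=[{"grip": 1,"x": 0.0004,"y": -0.0006,"z": 0,"rx": 0,"ry": 0,"rz": 0},{"grip": 1,"x": 0,"y": 0,"z": 0,"rx": 0,"ry": 0,"rz": 0}])

```text
time_s: 23.08
position: [0.5361, 0.0133, 0.1413]
tool_rot: [[0.966, 0.259, -0.002], [0.259, -0.966, -0.001], [-0.003, 0.0, -1.0]]
ft_force: [-5.1, -6.0, 7.2]
grip_width: 0.0131
```

Emit:
play_rows(commands=[{"grip": 1,"x": 0.0004,"y": -0.0006,"z": 0,"rx": 0,"ry": 0,"rz": 0},{"grip": 1,"x": 0,"y": 0,"z": 0,"rx": 0,"ry": 0,"rz": 0}])

```text
time_s: 23.32
position: [0.5361, 0.0136, 0.1413]
tool_rot: [[0.966, 0.259, -0.003], [0.259, -0.966, -0.002], [-0.003, 0.001, -1.0]]
ft_force: [-5.1, -7.8, 7.6]
grip_width: 0.0127
```

Emit:
play_rows(commands=[{"grip": 1,"x": 0,"y": 0,"z": 0,"rx": 0,"ry": 0,"rz": 0},{"grip": 1,"x": 0,"y": 0,"z": 0,"rx": 0,"ry": 0,"rz": 0}])

```text
time_s: 23.58
position: [0.5361, 0.0136, 0.1413]
tool_rot: [[0.966, 0.259, -0.003], [0.259, -0.966, -0.002], [-0.003, 0.001, -1.0]]
ft_force: [-5.0, -7.6, 7.6]
grip_width: 0.0123
```

Emit:
play_rows(commands=[{"grip": 1,"x": 0.0002,"y": -0.0002,"z": 0,"rx": 0,"ry": 0,"rz": 0},{"grip": 1,"x": 0,"y": 0,"z": 0,"rx": 0,"ry": 0,"rz": 0}])

```text
time_s: 23.82
position: [0.5362, 0.0137, 0.1413]
tool_rot: [[0.966, 0.259, -0.003], [0.259, -0.966, -0.002], [-0.004, 0.001, -1.0]]
ft_force: [-5.9, -9.5, 7.7]
grip_width: 0.0131
```

Emit:
play_rows(commands=[{"grip": 1,"x": -0.0006,"y": 0.0007,"z": 0,"rx": 0,"ry": 0,"rz": 0},{"grip": 1,"x": -0.0006,"y": 0.0007,"z": -0.0006,"rx": 0,"ry": 0,"rz": 0},{"grip": 1,"x": 0,"y": 0,"z": 0,"rx": 0,"ry": 0,"rz": 0}])

```text
time_s: 24.2
position: [0.536, 0.0131, 0.1414]
tool_rot: [[0.966, 0.259, -0.002], [0.259, -0.966, 0.0], [-0.002, -0.001, -1.0]]
ft_force: [-1.6, -2.6, -0.1]
grip_width: 0.0124
```

Emit:
play_rows(commands=[{"grip": 0.4,"x": 0,"y": 0,"z": 0,"rx": 0,"ry": 0,"rz": 0},{"grip": 0.4,"x": 0,"y": 0,"z": 0,"rx": 0,"ry": 0,"rz": 0},{"grip": 0.4,"x": 0,"y": 0,"z": 0,"rx": 0,"ry": 0,"rz": 0},{"grip": 0.4,"x": 0,"y": 0,"z": 0,"rx": 0,"ry": 0,"rz": 0}])

```text
time_s: 24.7
position: [0.5366, 0.0131, 0.1419]
tool_rot: [[0.966, 0.259, 0.0], [0.259, -0.966, 0.0], [0.0, -0.0, -1.0]]
ft_force: [0.2, 0.2, 0.8]
grip_width: 0.0252
```

Run:
```python
from h import *
im=cap('wrist','wrist12'); np.savez('wrist12.npz',**im)
s=env.observe(); print(s['time_s'],s['position'],s['ft_force'].round(2),s['grip_width'])
P=cloud(im);m=(P[...,2]>.146)&(P[...,2]<.156)&(np.hypot(P[...,0]-.536,P[...,1]-.0131)<.011)
Q=P[m];print(len(Q),(Q.min(0)+Q.max(0))/2,np.ptp(Q,axis=0))
```

```text
24.75 [0.53662555 0.01305151 0.14192173] [-0.71 -0.18  0.2 ] 0.025553488326845515
1045 [0.53671618 0.01326995 0.1497667 ] [0.01370869 0.01365387 0.00751697]
```

View pics/wrist12.png

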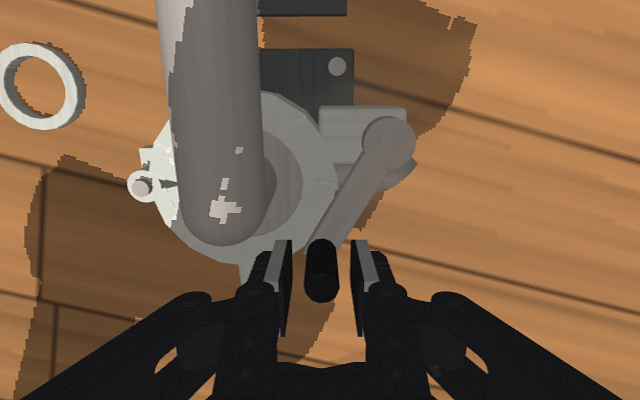

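Emit:
play_rows(commands=[{"grip": 0.4,"x": 0,"y": 0,"z": -0.015,"rx": 0,"ry": 0,"rz": 0},{"grip": 0.4,"x": 0,"y": 0,"z": -0.025,"rx": 0,"ry": 0,"rz": 0},{"grip": 0.4,"x": 0,"y": 0,"z": -0.03,"rx": 0,"ry": 0,"rz": 0},{"grip": 0.4,"x": 0,"y": 0,"z": -0.03,"rx": 0,"ry": 0,"rz": 0},{"grip": 0.4,"x": 0,"y": 0,"z": 0,"rx": 0,"ry": 0,"rz": 0},{"grip": 0.4,"x": 0,"y": 0,"z": 0,"rx": 0,"ry": 0,"rz": 0}])

```text
time_s: 25.5
position: [0.5363, 0.0131, 0.2412]
tool_rot: [[0.966, 0.259, -0.001], [0.259, -0.966, 0.0], [-0.001, -0.001, -1.0]]
ft_force: [-0.4, 0.1, 0.3]
grip_width: 0.0259
```

Run:
```python
from h import *
im=cap('wrist','wrist13'); sc=cap('scene','scene13')
s=env.observe(); print(s['time_s'],s['position'],s['ft_force'].round(2),s['grip_width'])
P=cloud(im)
for x,y in [(.5367,.0133),(.5006,.0395)]:
    m=(P[...,2]>.144)&(P[...,2]<.156)&(np.hypot(P[...,0]-x,P[...,1]-y)<.014)
    Q=P[m];print(len(Q),len(Q) and ((Q.min(0)+Q.max(0))/2,np.ptp(Q,axis=0)))
cv2.imwrite('pics/both13.png',np.vstack([im['color'][100:],sc['color'][100:]]))
```

```text
25.6 [0.53624614 0.01306904 0.24085712] [ 0.5  -0.39  0.18] 0.025852587347137416
378 (array([0.53631731, 0.01337849, 0.14858776]), array([0.01348223, 0.01347092, 0.00895794]))
284 (array([0.5010086 , 0.03932478, 0.14750278]), array([0.01427912, 0.0132643 , 0.00699638]))
```

View pics/both13.png

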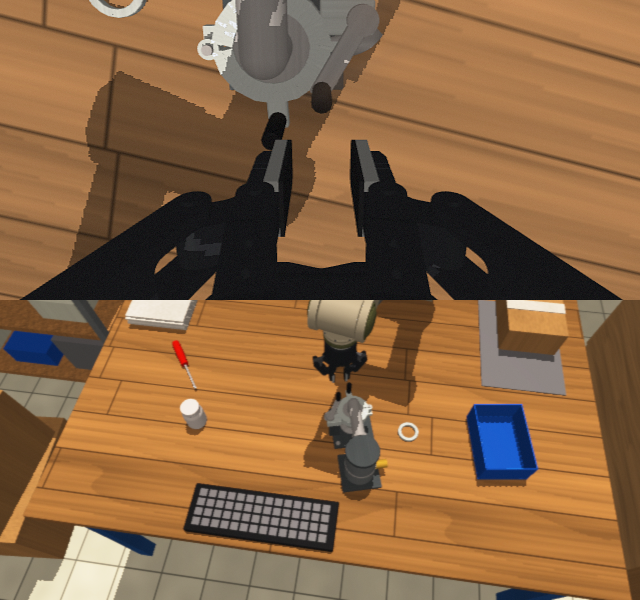

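The ring is shut and the lever is over, with the knobs at about (320,95) and (275,128) in the wrist view. The bystanders are where they were, and the arm is clear.

```bash
python3 -c "
from rig import order
print(order.close_job())"
```

```text
the job is handed in; nothing more can be done
None
```

The ring is shut and the latch is turned tight. I handed the job in at about 25.6 s of the 72 s; no verdict was reported.

- **Jaw:** I swung the front half round by its knob until the pad met the flanges, then pushed it home with about 9 N along its path. The last picture shows the ring closed, with the knob at (0.501, 0.039), the same place I left it.
- **Latch:** I turned the lever about 132° by its knob and felt the wedge bite over roughly the last 10 mm of travel. It moved in stick-slip. At one point it held about 10 N, then slipped about 2 mm on the next small push. The force at that slip fell between readings; I estimate it at no more than about 13 N, under the 15 N limit.
- **Final tightness:** At its resting position the lever held against about 10.7 N without moving. I took that as tight. I did not measure the force it takes to keep it sliding, so it could be lower than that figure.
- **Release:** I eased the force off, opened the fingers a little and lifted clear. Afterwards the wrist force read near zero and the latch knob was still at (0.536, 0.013). The bin, jar, spare ring and screwdriver looked undisturbed.

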